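Lock the nest plate into the inspection fixture with its cam

ROBOT

A 6-joint arm with a two-finger parallel gripper is mounted at the origin on the work surface. World frame = base frame: x ahead of the robot, y to its left, z up, the work surface at z = 0. Lengths are in m, angles in rad, forces in N, time in s.
With the tool pointing down it reaches from about 0.375 to 0.9 m from the base axis. Payload 3.1 kg.
Tool frame: the origin (TCP) lies midway between the tips of the shut fingers; the grasp point (between the pads) lies 19 mm behind it (manip.grasp_offset is the distance from the TCP to the grasp point, in m); z points along the fingers, y is the line along which they close (so a half turn about z gives the same grasp; the last joint's range is limited). The gripper opens to 85 mm and grips with 20 to 120 N. Pads are 22 mm wide; open, the fingers measure 114 mm over their backs; the gripper's body (76 mm by 85 mm) begins 54 mm behind the grasp point. The pads swing forward as they close: fully open they stand 13 mm farther back than shut.
Start: joints at [-1.518, 0.527, 1.433, -0, 1.181, -0.178], TCP at [0.144, -0.608, 0.231] pointing down, gripper open.
Joint ranges: [-3.08, 3.08], [-0.75, 2.2], [0.22, 2.44], [-1.43, 4.57], [0, 2.65], [-2.85, 2.85]. Speed limits (rad/s): [2.79, 2.79, 3.14, 3.14, 3.14, 3.14].

INTERFACE

Orientations are given as a unit quaternion [x, y, z, w].
In Python, from station import sensors, cams, order, manip gives the robot as it stands.
- The arm moves only by the tool move_arm, never from a script. Its argument "targets" is a list of rows, each an object of numbers: "dx", "dy", "dz": the shift along the world's x, y, z normalised to -1 to 1, where 1 is 25 mm; "rx", "ry", "rz": the turn, a rotation vector about the world's x, y, z normalised to -1 to 1, where 1 is 30 degrees. A call has exactly 10 rows; each row shifts and turns the commanded pose from where the row before left it; what a row does not reach is not made up. A row lasts 1/8 s, in which the tool goes at most 62.5 mm and 10.7 degrees, less where a joint would pass 70% of its speed; a pose out of reach is approached as far as the arm can. A call with a number of a shift or a turn outside -1 to 1 is refused whole. A call with a gripper value outside its range is refused whole. "claw" is the opening in per cent of the stroke, from 0 (shut) to 100 (fully open), set as the call begins (left out, the last holds). The fingers move at their own pace and stop on an object; "newtons" is the grip in N (left out, the last holds). Time passes only in rows, so rows that do not move let the fingers close, or fill a call up. It gives the time, the measured TCP pose, the force, the opening and the grip force at its end, in the units of the state.
- sensors.sense(): the state, without advancing time (a new reading comes with each control period).
- cams.snapshot(name): name is "side" or "top"; returns the picture (400x640x3 uint8, red, green, blue); there is no depth.
- cams.camera_model(name): a dict with "fx", "fy", "cx", "cy" (pixels), "extrinsics" (4x4, takes a point from world to camera coordinates). Camera axes: x right, y down, z forward; pixel columns grow to the right and rows downward; lengths in m; the calibration is good to about 2 mm. A picture is of the moment at which its call begins. camera_model takes no time and is no camera call.
- order.sign_off(): hands the job in; it is judged then, once.
The state is a dict: "t": time; "q": joint angles; "qd": joint speeds; "tau": joint torques, N m; "tcp_pos": TCP position; "tool_rot": TCP orientation; "force": force on the tool from outside, world axes, zero at the start; "ft_torque": the same for the moment, N m; "finger_gap": opening from 0.0 (shut) to 1.0 (fully open); "gripper_force": force on a finger pad.
Only numpy, scipy, OpenCV 4.12 (cv2) and the standard library are available. Lean on these libraries where they do the work, as an engineer would, in place of code of your own. Each camera call takes 0.05 s, during which the arm holds its last target. There are 200 camera calls.

TASK

Lock the sliding nest plate into the inspection fixture: turn the red wing anticlockwise to open the cam, slide the plate along its rails until it meets the brass plungers and its headed stud is inside the cam, then turn the wing clockwise until the cam has drawn the plate firmly and squarely against the steel stop. Feel for the moment it goes tight and stop there: never force the stud against the cam. Let go, and leave the other parts on the bench where they are.

Things in the scene. Friction and masses are not known exactly. Their poses are not given: they have to be found in the camera images.
- fixture: Fixed aluminium bed 310 x 130 x 16 mm with two dark guide rails and a blue receiver at one end. Origin on the bench under it; x runs along the rails from the plate to the receiver (the way the plate slides in), z up. In this frame the cam's upright axis is at x 73 mm, y 0; the stud's line is y 0, z 28 mm. Rails 81.4 mm apart, 13 mm high.
- stop: Fixed steel stop at the rails' end, 104 x 7 x 29 mm, in two halves 20 mm apart for the stud. Origin: foot of the face that the plate is drawn against; x as the fixture's. It is shimmed to x 32 to 36.5 mm in the fixture. Two sprung brass plungers stand out of it, tips at x 31 mm, y +-30 mm; together they push 3 N at first, up to 10 N when flush.
- cam (a joint): Turn of cam and wing, rad: 0 is the open stop, growing clockwise from above to 3.0. Below 0.2 the stud's head can pass; beyond, the slot blocks or draws it. The plate goes tight between 1.1 and 2.3, depending on shims and slack. Wing torque is 0.05 to 0.35 N m while free or drawing, then climbs steeply: 0.2 to 0.3 above the drawing torque is snug, 0.5 above is overtight. It stays where left.
- wing (a point): Centre of the red wing on top of the cam, on its axis, 80 mm above the bench: a flat-sided bar 60 long, 10 thick, 34 mm tall, to be pinched across its thickness and turned. The point's x runs along the wing; at joint value 0 it points along the fixture's x. It turns with the wing.
- camlock: The cam: red wing on a steel drum, about 57 mm across, 18 to 41 mm above the bench, with the curved slot that catches the stud's head. Origin on the cam's axis at bench height; turns with the wing.
- plate: Loose aluminium nest plate 120 x 80 x 24 mm, about 0.75 kg, with a dark seal seat fixed on it and a headed stud on its front end. Origin at the centre of its underside; x points to its front end (60 mm ahead), towards the stop. It starts between the rails, 28 to 62 mm short of the stop.
- bar (a point): Middle of the plate's black bow handle: a bar 12 mm thick, 70 mm long across the plate, 59 mm above the plate's underside, 46 mm behind its centre; 29 mm free under it. To be pinched front to back from above. Axes as the plate's.
- head (a point): Centre of the stud's head (an upright barrel 13 mm across, 20 mm tall, on a 7 mm neck), 26 mm ahead of the plate's front end. It is at x 57 mm in the fixture when the plate just touches the plungers.
- sleeve_mid (a point): Bystander: dark upright steel sleeve 58 mm across, 85 mm tall; its centre.
- seal_ring_mid (a point): Bystander: flat steel ring 72 mm across, 16 mm tall; its centre.
- wear_ring_mid (a point): Bystander: flat brass ring 66 mm across, 10 mm tall; its centre.
- cleaner_mid (a point): Bystander: green bottle with red cap, 64 mm across, 170 mm tall; its centre.
Not all that is in view belongs to the job. Leave any brown or turquoise look-alike of the plate alone.

How it is judged:
On the way, in this order (a step that is already met when the one before it is completed fails the run):
1. the cam is turned open (joint below 0.2 rad) (value of joint cam below 0.2 rad), for 0.1 s.
2. the plate is slid in until the stud's head is inside the cam (x of head in the frame of fixture above 0.0553 m), for 0.1 s.
3. the cam holds the plate against the stop with more than 8 N (value of joint cam above 1 rad and contact force between plate and stop above 8 N), for 0.3 s.
At the end, for the whole second after the job is handed in: The cam is turned past 1 rad and by itself holds the plate against the stop with more than 8 N, the plate square to the stop within 0.008 rad and at rest (all of step 3 and angle between the x axis of plate and the x axis of stop, either way round below 0.008 rad and linear speed of plate below 0.01 m/s); the robot touches nothing.
It fails at once if the stud is forced against the cam (over 100 N) (contact force between plate and camlock above 100 N).
It fails at once if a bystander is moved by more than 15 mm (distance of any of sleeve_mid, seal_ring_mid, wear_ring_mid, cleaner_mid from where it was at the start of the episode above 0.015 m).
It also fails if it takes over 72 s, if anything falls off the work surface, if the arm or the gripper's body presses on something with over 40 N, if the wrist force passes 120 N, or if a joint passes its speed limit or range.

## Working session

There is one attempt and no reset: what is moved stays moved. The work goes in short steps, Python scripts to look and compute and a tool call to move; the robot and the scene stay as the last step left them, time stands still between calls to the robot, and variables do not carry over. Pictures are saved under pics/ and viewed, at most 10 in all, crops included, and the job is handed in when it is done.

Besides the shell and the picture viewer there is one more tool, called as a command line: name --argument value ..., lists and objects as JSON in quotes. move_arm: Moves the arm, as the interface text tells. Scaled input: -1 to 1 covers 25 mm each way for a shift and 30 degrees each way for a turn. Its arguments: {"type":"object","properties":{"targets":{"type":"array"},"claw":{"type":"number"},"newtons":{"type":"number"}},"required":["targets"]}

```bash
mkdir -p pics
python3 - <<'E'
from station import sensors,cams
import cv2
for n in("side","top"):
    im=cams.snapshot(n); cv2.imwrite(f"pics/{n}0.png",im[:,:,::-1]); m=cams.camera_model(n); print(n,m)
s=sensors.sense(); print(s)
E
```

```text
side {'fx': 498.1184091121273, 'fy': 498.1184091121273, 'cx': 329.71173607081647, 'cy': 200.82743105822092, 'extrinsics': array([[-0.91350429, -0.40669494,  0.01044662,  0.42396894],
       [-0.31470567,  0.69014213, -0.65166263,  0.33106791],
       [ 0.25781825, -0.59858422, -0.758437  ,  0.83941447],
       [ 0.        ,  0.        ,  0.        ,  1.        ]])}
top {'fx': 453.97623702722194, 'fy': 453.97623702722194, 'cx': 318.26060712716355, 'cy': 202.02942463822433, 'extrinsics': array([[ 0.01954989, -0.9997891 ,  0.00628876, -0.15215831],
       [-0.99217859, -0.02017592, -0.12318517,  0.55640002],
       [ 0.12328607, -0.00383131, -0.99236378,  0.96131649],
       [ 0.        ,  0.        ,  0.        ,  1.        ]])}
{'t': 0.1, 'q': array([-1.51751280e+00,  5.28353935e-01,  1.43381048e+00, -3.22559790e-05,
        1.18142039e+00, -1.78511984e-01]), 'qd': array([-0.00013327, -0.00282028, -0.00324376, -0.00036047,  0.00110352,
        0.00070992]), 'tau': array([-2.95286918e-04, -4.43304527e+01, -1.78586054e+01, -2.53204880e-04,
        3.84891275e-03,  9.28818110e-06]), 'tcp_pos': array([ 0.14355479, -0.60760284,  0.23043178]), 'tool_rot': array([ 9.93290167e-01,  1.15644508e-01,  4.74424376e-05, -9.95058415e-04]), 'force': array([-0.7023326 ,  0.58090267, -0.49976143]), 'ft_torque': array([ 0.01409691, -0.00521898, -0.03802538]), 'gripper_force': 0.0, 'finger_gap': 1.0005207934317466}
```

View pics/side0.png

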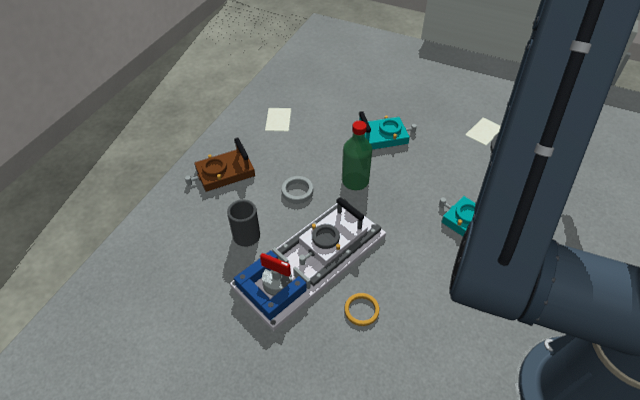

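View pics/top0.png

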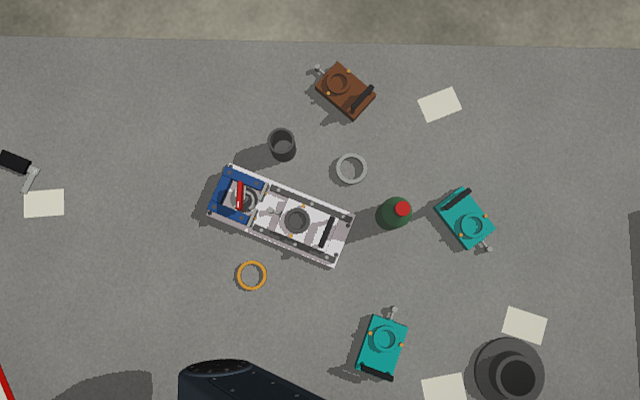

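Side: fixture with white plate at the centre, red wing at (275,264), black handle at (350,210). Top: wing (240,195), handle (327,233).

Look-alikes (top pixels):
- Plate/handle: brown plate (345,92), turquoise plates (465,220) and (382,345). The aluminium one at (300,222) between the rails is the right one.
- Red: bottle cap (402,208) and a red object at (5,385). The wing is at (240,195).

Next is a close crop with measurements.

```bash
cat > h.py <<'E'
import numpy as np, cv2
from station import sensors,cams
def ray(n,uv,z):
    m=cams.camera_model(n); E=m["extrinsics"]; R=E[:3,:3]; c=-R.T@E[:3,3]
    d=R.T@np.array([(uv[0]-m["cx"])/m["fx"],(uv[1]-m["cy"])/m["fy"],1]); return c+d*(z-c[2])/d[2]
def proj(n,p):
    m=cams.camera_model(n); q=m["extrinsics"][:3,:3]@np.array(p)+m["extrinsics"][:3,3]
    return np.array([m["cx"]+m["fx"]*q[0]/q[2],m["cy"]+m["fy"]*q[1]/q[2]])
def blob(mask,box):
    x0,y0,x1,y1=box; k=np.zeros(mask.shape,np.uint8); k[y0:y1,x0:x1]=mask[y0:y1,x0:x1]*255
    c=max(cv2.findContours(k,0,1)[0],key=cv2.contourArea); return c
def masks(im):
    h=cv2.cvtColor(im,cv2.COLOR_RGB2HSV).astype(int); H,S,V=h[...,0],h[...,1],h[...,2]
    return dict(red=((H<8)|(H>172))&(S>150)&(V>90),black=(V<50),blue=(H>100)&(H<125)&(S>140)&(V>50),white=(S<40)&(V>185))
E
python3 - <<'E'
from h import *
im=cv2.imread("pics/top0.png")[:,:,::-1].copy(); M=masks(im)
for k,b,z in(("red",(215,165,265,225),.097),("black",(310,205,345,260),.081)):
    c=blob(M[k],b); r=cv2.minAreaRect(c); print(k,r,cv2.contourArea(c)); P=np.array([ray("top",p,z) for p in cv2.boxPoints(r)]); print(P.round(4).tolist(),P.mean(0))
crop=im[150:280,195:365]; cv2.imwrite("pics/c0.png",cv2.resize(crop,None,fx=4.5,fy=4.5,interpolation=cv2.INTER_CUBIC)[:,:,::-1])
m=cams.camera_model("top")["extrinsics"];print(-m[:3,:3].T@m[:3,3])
E
```

```text
red ((239.37939453125, 195.0151824951172), (6.354918956756592, 28.137502670288086), 2.2906100749969482) 144.0
[[0.5339, 0.0283, 0.097], [0.5923, 0.0284, 0.097], [0.592, 0.0153, 0.097], [0.5336, 0.0153, 0.097]] [0.56296246 0.02181187 0.097     ]
black ((325.825439453125, 231.7189178466797), (4.384615421295166, 31.92308235168457), 22.61986541748047) 108.5
[[0.4628, -0.1414, 0.081], [0.5245, -0.1658, 0.081], [0.5211, -0.1743, 0.081], [0.4595, -0.1498, 0.081]] [ 0.4919609  -0.15781577  0.081     ]
[ 0.43650593 -0.13721724  1.02347277]
```

View pics/c0.png

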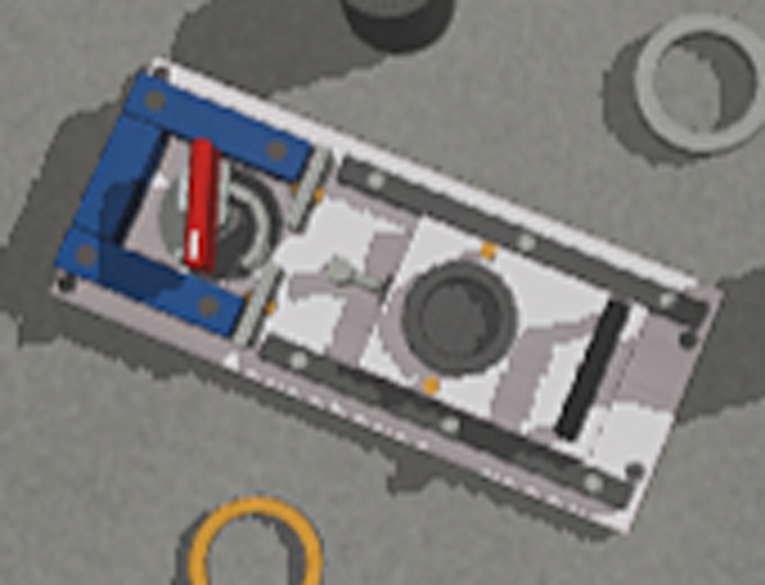

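The crop shows the red wing centred at crop (202,203), the black handle at (592,370) and the stud head at (340,268). The bed corners are at crop (153,60), (722,290), (628,532), (55,290). The plate is the aluminium one between the rails, so the choice holds. Now I'll triangulate with the side view.

Run:
```python
from h import *
f=lambda p:(p[0]/4.5+195-.4,p[1]/4.5+150-.4)
C=np.array([ray("top",f(p),.016) for p in((153,60),(722,290),(628,532),(55,290))]);print(C.round(4).tolist())
for a,b in((0,1),(3,2),(0,3),(1,2)):
    d=C[a]-C[b]; print(np.linalg.norm(d),np.degrees(np.arctan2(d[1],d[0])))
u=(C[0]+C[3]-C[1]-C[2]);yaw=np.arctan2(u[1],u[0]);ce=C.mean(0);print("yaw",np.degrees(yaw),"centre",ce)
e=np.array([np.cos(yaw),np.sin(yaw),0]);n=np.array([-e[1],e[0],0])
for nm,p,z in(("wing",(202,140),.097),("wingB",(198,270),.097),("wingc",(202,203),.097),("head",(338,268),.038),("bar",(592,370),.081),("stop+ faceTop",(312,205),.045),("stop- ",(243,340),.045),("plateFrontR",(420,215),.040),("drum",(225,222),.041)):
    P=ray("top",f(p),z); print(nm,P.round(4),"fix rel centre",round((P-ce)@e,4),round((P-ce)@n,4))
im=cv2.imread("pics/side0.png")[:,:,::-1].copy();M=masks(im)
for k,b in(("red",(250,245,300,285)),("black",(325,190,375,235))):
    c=blob(M[k],b);r=cv2.minAreaRect(c);print(k,r);print(ray("side",r[0],.08 if k=="red" else .075))
cv2.imwrite("pics/c1.png",cv2.resize(im[190:330,225:395],None,fx=4.5,fy=4.2,interpolation=cv2.INTER_CUBIC)[:,:,::-1])
```

```text
[[0.6465, 0.063, 0.016], [0.5363, -0.2237, 0.016], [0.4167, -0.1789, 0.016], [0.5297, 0.1063, 0.016]]
0.3070931521930571 68.9832596392556
0.30675514802282866 68.39417845916181
0.12456465884693943 -20.349238353779608
0.12771473527754262 -20.524620924750803
yaw 68.68888123394505 centre [ 0.53231    -0.05829603  0.016     ]
wing [0.5927 0.0228 0.097 ] fix rel centre 0.0975 -0.0268
wingB [0.5327 0.0222 0.097 ] fix rel centre 0.0751 0.0289
wingc [0.5635 0.0216 0.097 ] fix rel centre 0.0858 -0.0
head [ 0.5411 -0.0354  0.038 ] fix rel centre 0.0245 0.0001
bar [ 0.4916 -0.1585  0.081 ] fix rel centre -0.1081 0.0015
stop+ faceTop [ 0.5707 -0.0226  0.045 ] fix rel centre 0.0472 -0.0228
stop-  [0.5048 0.0082 0.045 ] fix rel centre 0.0519 0.0498
plateFrontR [ 0.5676 -0.0746  0.04  ] fix rel centre -0.0023 -0.0388
drum [0.5621 0.0197 0.041 ] fix rel centre 0.0835 0.0006
red ((274.45855712890625, 260.1005859375), (30.6231632232666, 5.167318820953369), 22.380136489868164)
[0.57018425 0.01400545 0.08      ]
black ((349.4878234863281, 212.39024353027344), (36.23231506347656, 13.743291854858398), 38.65980911254883)
[ 0.4892626  -0.15216031  0.075     ]
```

View pics/c1.png

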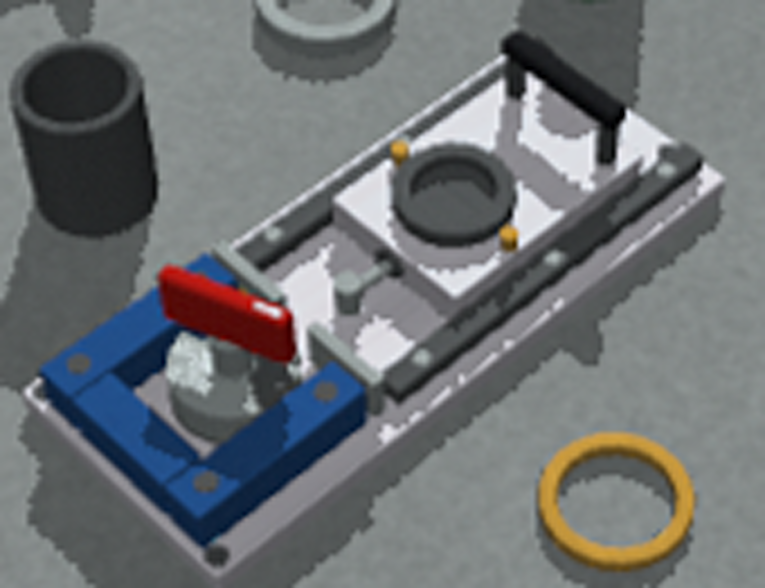

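The side view puts the wing at crop (228,312) and the bar at (565,75), in agreement with the top view to within about 7 mm (the side blobs are faces, not centres). I'm using fixture yaw 68.7°, cam axis (0.563, 0.021) and cam at about 1.19 rad. I'll move over the wing.

move_arm --targets '[{"dx":0.62,"dy":0.93,"rz":-0.04},{"dx":0.62,"dy":0.93,"rz":-0.04},{"dx":0.62,"dy":0.93,"rz":-0.04},{"dx":0.62,"dy":0.93,"rz":-0.04},{"dx":0.62,"dy":0.93,"rz":-0.04},{"dx":0.62,"dy":0.93,"rz":-0.04},{"dx":0.62,"dy":0.93,"rz":-0.04},{"dx":0.62,"dy":0.93,"rz":-0.04},{"dx":0.62,"dy":0.93,"rz":-0.05},{"dx":0.62,"dy":0.93,"rz":-0.05}]' --claw 100

```text
schema error: expected keys dx, dy, dz, rx, ry, rz
```

move_arm --targets '[{"dx":0.62,"dy":0.93},{"dx":0.62,"dy":0.93},{"dx":0.62,"dy":0.93},{"dx":0.62,"dy":0.93},{"dx":0.62,"dy":0.93},{"dx":0.62,"dy":0.93},{"dx":0.62,"dy":0.93},{"dx":0.62,"dy":0.93},{"dx":0.62,"dy":0.93},{"dx":0.62,"dy":0.93}]'

```text
schema error: expected keys dx, dy, dz, rx, ry, rz
```

move_arm --targets '[{"dx":0.62,"dy":0.93},{"dx":0.62,"dy":0.93},{"dx":0.62,"dy":0.93},{"dx":0.62,"dy":0.93},{"dx":0.62,"dy":0.93},{"dx":0.62,"dy":0.93,"dz":-0.5},{"dx":0.62,"dy":0.93,"dz":-0.5},{"dz":-0.8},{"dz":-0.8},{}]'

```text
schema error: expected keys dx, dy, dz, rx, ry, rz
```

Every row needs all six keys.

move_arm --targets '[{"dx":0.62,"dy":0.93,"dz":0,"rx":0,"ry":0,"rz":-0.04},{"dx":0.62,"dy":0.93,"dz":0,"rx":0,"ry":0,"rz":-0.04},{"dx":0.62,"dy":0.93,"dz":0,"rx":0,"ry":0,"rz":-0.04},{"dx":0.62,"dy":0.93,"dz":0,"rx":0,"ry":0,"rz":-0.04},{"dx":0.62,"dy":0.93,"dz":0,"rx":0,"ry":0,"rz":-0.04},{"dx":0.62,"dy":0.93,"dz":0,"rx":0,"ry":0,"rz":-0.04},{"dx":0.62,"dy":0.93,"dz":0,"rx":0,"ry":0,"rz":-0.04},{"dx":0.62,"dy":0.93,"dz":0,"rx":0,"ry":0,"rz":-0.04},{"dx":0.62,"dy":0.93,"dz":0,"rx":0,"ry":0,"rz":-0.05},{"dx":0.62,"dy":0.93,"dz":0,"rx":0,"ry":0,"rz":-0.05}]' --claw 100

```text
t: 1.35
tcp_pos: [0.2989, -0.3747, 0.231]
tool_rot: [1.0, 0.005, -0.0, -0.0]
force: [-0.3, 0.7, 0.2]
finger_gap: 1.0
gripper_force: 0.0
```

move_arm --targets '[{"dx":0.62,"dy":0.93,"dz":0,"rx":0,"ry":0,"rz":0},{"dx":0.62,"dy":0.93,"dz":0,"rx":0,"ry":0,"rz":0},{"dx":0.62,"dy":0.93,"dz":0,"rx":0,"ry":0,"rz":0},{"dx":0.62,"dy":0.93,"dz":0,"rx":0,"ry":0,"rz":0},{"dx":0.62,"dy":0.93,"dz":0,"rx":0,"ry":0,"rz":0},{"dx":0.62,"dy":0.93,"dz":0,"rx":0,"ry":0,"rz":0},{"dx":0.62,"dy":0.93,"dz":0,"rx":0,"ry":0,"rz":0},{"dx":0.62,"dy":0.93,"dz":0,"rx":0,"ry":0,"rz":0},{"dx":0.62,"dy":0.93,"dz":0,"rx":0,"ry":0,"rz":0},{"dx":0.62,"dy":0.93,"dz":0,"rx":0,"ry":0,"rz":0}]'

```text
t: 2.6
tcp_pos: [0.4538, -0.1423, 0.231]
tool_rot: [1.0, 0.006, -0.0, -0.0]
force: [-0.4, -0.2, 0.3]
finger_gap: 1.001
gripper_force: 0.0
```

move_arm --targets '[{"dx":0.62,"dy":0.93,"dz":0,"rx":0,"ry":0,"rz":0},{"dx":0.62,"dy":0.93,"dz":0,"rx":0,"ry":0,"rz":0},{"dx":0.62,"dy":0.93,"dz":0,"rx":0,"ry":0,"rz":0},{"dx":0.62,"dy":0.93,"dz":0,"rx":0,"ry":0,"rz":0},{"dx":0.62,"dy":0.93,"dz":0,"rx":0,"ry":0,"rz":0},{"dx":0.62,"dy":0.93,"dz":0,"rx":0,"ry":0,"rz":0},{"dx":0.62,"dy":0.93,"dz":-0.5,"rx":0,"ry":0,"rz":0},{"dx":0,"dy":0,"dz":-0.8,"rx":0,"ry":0,"rz":0},{"dx":0,"dy":0,"dz":-0.8,"rx":0,"ry":0,"rz":0},{"dx":0,"dy":0,"dz":0,"rx":0,"ry":0,"rz":0}]'

```text
t: 3.85
tcp_pos: [0.5606, 0.0199, 0.1771]
tool_rot: [1.0, 0.006, -0.002, -0.0]
force: [0.3, 0.8, 1.1]
finger_gap: 1.0
gripper_force: 0.0
```

move_arm --targets '[{"dx":0.08,"dy":0.04,"dz":-0.7,"rx":0,"ry":0,"rz":0},{"dx":0,"dy":0,"dz":-0.7,"rx":0,"ry":0,"rz":0},{"dx":0,"dy":0,"dz":-0.7,"rx":0,"ry":0,"rz":0},{"dx":0,"dy":0,"dz":-0.7,"rx":0,"ry":0,"rz":0},{"dx":0,"dy":0,"dz":-0.6,"rx":0,"ry":0,"rz":0},{"dx":0,"dy":0,"dz":-0.5,"rx":0,"ry":0,"rz":0},{"dx":0,"dy":0,"dz":-0.5,"rx":0,"ry":0,"rz":0},{"dx":0,"dy":0,"dz":0,"rx":0,"ry":0,"rz":0},{"dx":0,"dy":0,"dz":0,"rx":0,"ry":0,"rz":0},{"dx":0,"dy":0,"dz":0,"rx":0,"ry":0,"rz":0}]'

```text
t: 5.1
tcp_pos: [0.5646, 0.0204, 0.0694]
tool_rot: [1.0, 0.006, 0.001, 0.0]
force: [0.0, 0.3, -0.4]
finger_gap: 1.002
gripper_force: 0.0
```

move_arm --targets '[{"dx":0,"dy":0,"dz":0,"rx":0,"ry":0,"rz":0},{"dx":0,"dy":0,"dz":0,"rx":0,"ry":0,"rz":0},{"dx":0,"dy":0,"dz":0,"rx":0,"ry":0,"rz":0},{"dx":0,"dy":0,"dz":0,"rx":0,"ry":0,"rz":0},{"dx":0,"dy":0,"dz":0,"rx":0,"ry":0,"rz":0},{"dx":0,"dy":0,"dz":0,"rx":0,"ry":0,"rz":0},{"dx":0,"dy":0,"dz":0,"rx":0,"ry":0,"rz":0},{"dx":0,"dy":0,"dz":0,"rx":0,"ry":0,"rz":0},{"dx":0,"dy":0,"dz":0,"rx":0,"ry":0,"rz":0},{"dx":0,"dy":0,"dz":0,"rx":0,"ry":0,"rz":0}]' --claw 0 --newtons 40

```text
t: 6.35
tcp_pos: [0.564, 0.0239, 0.0691]
tool_rot: [1.0, 0.005, 0.0, -0.002]
force: [0.5, 11.4, 1.8]
finger_gap: 0.108
gripper_force: 39.1
```

```bash
cat >> h.py <<'E'
def st():
    s=sensors.sense(); r=s["tool_rot"]; print("t",round(s["t"],2),"tcp",s["tcp_pos"].round(4),"yaw",round(np.degrees(2*np.arctan2(r[1],r[0])),2),"F",s["force"].round(1),"M",s["ft_torque"].round(3),"gap",round(s["finger_gap"],3),"g",round(s["gripper_force"],1),"q6",round(s["q"][5],3)); return s
E
python3 -c "from h import *;st()"
```

```text
t 6.35 tcp [0.564  0.0239 0.0691] yaw 0.56 F [ 0.5 11.4  1.8] M [ 1.574 -0.191 -0.063] gap 0.108 g 39.1 q6 1.398
```

move_arm --targets '[{"dx":0,"dy":0.12,"dz":0,"rx":0,"ry":0,"rz":0},{"dx":0,"dy":0,"dz":0,"rx":0,"ry":0,"rz":0.2},{"dx":0,"dy":0,"dz":0,"rx":0,"ry":0,"rz":0.2},{"dx":0,"dy":0,"dz":0,"rx":0,"ry":0,"rz":0.2},{"dx":0,"dy":0,"dz":0,"rx":0,"ry":0,"rz":0.2},{"dx":0,"dy":0,"dz":0,"rx":0,"ry":0,"rz":0.2},{"dx":0,"dy":0,"dz":0,"rx":0,"ry":0,"rz":0.2},{"dx":0,"dy":0,"dz":0,"rx":0,"ry":0,"rz":0.2},{"dx":0,"dy":0,"dz":0,"rx":0,"ry":0,"rz":0.2},{"dx":0,"dy":0,"dz":0,"rx":0,"ry":0,"rz":0}]'

```text
t: 7.6
tcp_pos: [0.5643, 0.0234, 0.069]
tool_rot: [0.911, 0.412, 0.0, 0.0]
force: [-1.0, 1.5, 3.0]
finger_gap: 0.115
gripper_force: 39.4
```

```bash
python3 -c "from h import *;st()"
```

```text
t 7.6 tcp [0.5643 0.0234 0.069 ] yaw 48.67 F [-1.   1.5  3. ] M [0.207 0.013 0.216] gap 0.115 g 39.4 q6 0.565
```

move_arm --targets '[{"dx":0,"dy":0,"dz":0,"rx":0,"ry":0,"rz":0.2},{"dx":0,"dy":0,"dz":0,"rx":0,"ry":0,"rz":0.2},{"dx":0,"dy":0,"dz":0,"rx":0,"ry":0,"rz":0.1},{"dx":0,"dy":0,"dz":0,"rx":0,"ry":0,"rz":0.06},{"dx":0,"dy":0,"dz":0,"rx":0,"ry":0,"rz":0.03},{"dx":0,"dy":0,"dz":0,"rx":0,"ry":0,"rz":0},{"dx":0,"dy":0,"dz":0,"rx":0,"ry":0,"rz":0},{"dx":0,"dy":0,"dz":0,"rx":0,"ry":0,"rz":0},{"dx":0,"dy":0,"dz":0,"rx":0,"ry":0,"rz":0},{"dx":0,"dy":0,"dz":0,"rx":0,"ry":0,"rz":0}]'

```text
t: 8.85
tcp_pos: [0.5645, 0.0233, 0.069]
tool_rot: [0.837, 0.547, 0.0, 0.0]
force: [1.2, -1.0, 5.0]
finger_gap: 0.109
gripper_force: 40.0
```

```bash
python3 -c "from h import *;st()"
```

```text
t 8.85 tcp [0.5645 0.0233 0.069 ] yaw 66.38 F [ 1.2 -1.   5. ] M [-0.185 -0.091 -0.233] gap 0.109 g 40.0 q6 0.256
```

move_arm --targets '[{"dx":0,"dy":0,"dz":0,"rx":0,"ry":0,"rz":0},{"dx":0,"dy":0,"dz":0,"rx":0,"ry":0,"rz":0},{"dx":0,"dy":0,"dz":0,"rx":0,"ry":0,"rz":0},{"dx":0,"dy":0,"dz":0,"rx":0,"ry":0,"rz":0},{"dx":0,"dy":0,"dz":0.3,"rx":0,"ry":0,"rz":0},{"dx":0,"dy":0,"dz":0.7,"rx":0,"ry":0,"rz":0},{"dx":0,"dy":0,"dz":0.7,"rx":0,"ry":0,"rz":0},{"dx":0,"dy":0,"dz":0.7,"rx":0,"ry":0,"rz":0},{"dx":0,"dy":0,"dz":0.4,"rx":0,"ry":0,"rz":0},{"dx":0,"dy":0,"dz":0.2,"rx":0,"ry":0,"rz":0}]' --claw 50

```text
t: 10.1
tcp_pos: [0.5645, 0.0234, 0.1451]
tool_rot: [0.837, 0.547, 0.001, 0.001]
force: [-0.4, -0.4, -0.6]
finger_gap: 0.498
gripper_force: 0.0
```

move_arm --targets '[{"dx":-0.29,"dy":-0.72,"dz":0,"rx":0,"ry":0,"rz":-0.29},{"dx":-0.29,"dy":-0.72,"dz":0,"rx":0,"ry":0,"rz":-0.29},{"dx":-0.29,"dy":-0.72,"dz":0,"rx":0,"ry":0,"rz":-0.29},{"dx":-0.29,"dy":-0.72,"dz":0,"rx":0,"ry":0,"rz":-0.29},{"dx":-0.29,"dy":-0.72,"dz":0,"rx":0,"ry":0,"rz":-0.29},{"dx":-0.29,"dy":-0.72,"dz":0,"rx":0,"ry":0,"rz":-0.29},{"dx":-0.29,"dy":-0.72,"dz":0,"rx":0,"ry":0,"rz":-0.29},{"dx":-0.29,"dy":-0.72,"dz":0,"rx":0,"ry":0,"rz":-0.29},{"dx":-0.29,"dy":-0.72,"dz":0,"rx":0,"ry":0,"rz":-0.29},{"dx":-0.29,"dy":-0.72,"dz":0,"rx":0,"ry":0,"rz":-0.29}]' --claw 32

```text
t: 11.35
tcp_pos: [0.4911, -0.1569, 0.1436]
tool_rot: [0.983, -0.181, -0.0, -0.0]
force: [-0.1, 0.0, -0.3]
finger_gap: 0.316
gripper_force: 0.0
```

Run:
```python
from h import *
st(); im=cams.snapshot("top"); im2=cams.snapshot("side")
a=cv2.resize(im[150:280,195:365],(510,390),interpolation=cv2.INTER_CUBIC); b=cv2.resize(im2[190:330,225:395],(290,390))
cv2.imwrite("pics/d.png",np.hstack([a,b])[:,:,::-1])
M=masks(im);c=blob(M["red"],(210,160,265,225)); r=cv2.minAreaRect(c);P=[ray("top",p,.097) for p in cv2.boxPoints(r)];print(r,np.round(P,4).tolist())
```

```text
t 11.35 tcp [ 0.4911 -0.1569  0.1436] yaw -20.91 F [-0.1  0.  -0.3] M [-0.017  0.034 -0.026] gap 0.316 g 0.0 q6 1.409
((239.6527099609375, 195.17759704589844), (29.96604347229004, 4.804080963134766), 25.34617805480957) [[0.5707, 0.0516, 0.097], [0.5799, 0.0477, 0.097], [0.5543, -0.009, 0.097], [0.5453, -0.0052, 0.097]]
```

View pics/d.png

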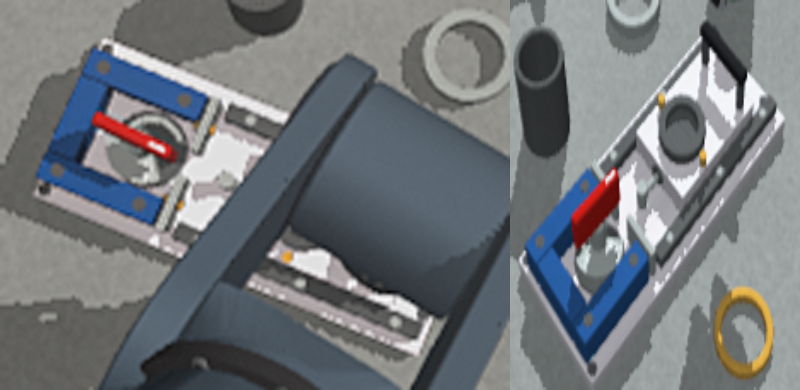

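The wing now lies along the rails, from (95,118) to (172,152) in the picture, so the cam is open. The bar is still clear of the gripper. Descending.

move_arm --targets '[{"dx":0.04,"dy":0,"dz":-0.5,"rx":0,"ry":0,"rz":0},{"dx":0,"dy":0,"dz":-0.5,"rx":0,"ry":0,"rz":0},{"dx":0,"dy":0,"dz":-0.5,"rx":0,"ry":0,"rz":0},{"dx":0,"dy":0,"dz":-0.5,"rx":0,"ry":0,"rz":0},{"dx":0,"dy":0,"dz":-0.4,"rx":0,"ry":0,"rz":0},{"dx":0,"dy":0,"dz":-0.4,"rx":0,"ry":0,"rz":0},{"dx":0,"dy":0,"dz":-0.3,"rx":0,"ry":0,"rz":0},{"dx":0,"dy":0,"dz":-0.2,"rx":0,"ry":0,"rz":0},{"dx":0,"dy":0,"dz":0,"rx":0,"ry":0,"rz":0},{"dx":0,"dy":0,"dz":0,"rx":0,"ry":0,"rz":0}]'

```text
t: 12.7
tcp_pos: [0.4928, -0.1566, 0.0616]
tool_rot: [0.984, -0.179, 0.0, 0.0]
force: [0.4, -0.4, 0.1]
finger_gap: 0.322
gripper_force: 0.0
```

move_arm --targets '[{"dx":0,"dy":0,"dz":0,"rx":0,"ry":0,"rz":0},{"dx":0,"dy":0,"dz":0,"rx":0,"ry":0,"rz":0},{"dx":0,"dy":0,"dz":0,"rx":0,"ry":0,"rz":0},{"dx":0,"dy":0,"dz":0,"rx":0,"ry":0,"rz":0},{"dx":0,"dy":0,"dz":0,"rx":0,"ry":0,"rz":0},{"dx":0,"dy":0,"dz":0,"rx":0,"ry":0,"rz":0},{"dx":0,"dy":0,"dz":0,"rx":0,"ry":0,"rz":0},{"dx":0,"dy":0,"dz":0,"rx":0,"ry":0,"rz":0},{"dx":0,"dy":0,"dz":0,"rx":0,"ry":0,"rz":0},{"dx":0,"dy":0,"dz":0,"rx":0,"ry":0,"rz":0}]' --claw 0 --newtons 40

```text
t: 13.95
tcp_pos: [0.4932, -0.1568, 0.0618]
tool_rot: [0.984, -0.179, 0.001, 0.0]
force: [-0.4, -1.4, 5.7]
finger_gap: 0.132
gripper_force: 40.3
```

```bash
python3 -c "from h import *;st()"
```

```text
t 13.95 tcp [ 0.4932 -0.1568  0.0618] yaw -20.63 F [-0.4 -1.4  5.7] M [-0.133 -0.038 -0.1  ] gap 0.132 g 40.3 q6 1.407
```

move_arm --targets '[{"dx":0.03,"dy":0.08,"dz":0,"rx":0,"ry":0,"rz":0},{"dx":0.07,"dy":0.18,"dz":0,"rx":0,"ry":0,"rz":0},{"dx":0.08,"dy":0.2,"dz":0,"rx":0,"ry":0,"rz":0},{"dx":0.08,"dy":0.2,"dz":0,"rx":0,"ry":0,"rz":0},{"dx":0.08,"dy":0.2,"dz":0,"rx":0,"ry":0,"rz":0},{"dx":0.08,"dy":0.2,"dz":0,"rx":0,"ry":0,"rz":0},{"dx":0.07,"dy":0.19,"dz":0,"rx":0,"ry":0,"rz":0},{"dx":0.04,"dy":0.12,"dz":0,"rx":0,"ry":0,"rz":0},{"dx":0.02,"dy":0.05,"dz":0,"rx":0,"ry":0,"rz":0},{"dx":0,"dy":0,"dz":0,"rx":0,"ry":0,"rz":0}]'

```text
t: 15.2
tcp_pos: [0.5071, -0.1216, 0.0618]
tool_rot: [0.984, -0.179, 0.001, 0.0]
force: [-0.0, -2.9, 5.7]
finger_gap: 0.131
gripper_force: 40.3
```

```bash
cat >> h.py <<'E'
def fx():
    s=st(); e=np.array([.3633,.9317]); n=np.array([-.9317,.3633]); print("head x",round(.073+(s["tcp_pos"][:2]-[.5645,.0233])@e+.132,4),"y",round((s["tcp_pos"][:2]-[.5645,.0233])@n,4),"F along",round(s["force"][:2]@e,1),"across",round(s["force"][:2]@n,1))
E
python3 -c "from h import *;fx()"
```

```text
t 15.2 tcp [ 0.5071 -0.1216  0.0618] yaw -20.6 F [-0.  -2.9  5.7] M [-0.279  0.01  -0.047] gap 0.131 g 40.3 q6 1.481
head x 0.0491 y 0.0008 F along -2.7 across -1.0
```

move_arm --targets '[{"dx":0.02,"dy":0.05,"dz":0,"rx":0,"ry":0,"rz":0},{"dx":0.02,"dy":0.05,"dz":0,"rx":0,"ry":0,"rz":0},{"dx":0.02,"dy":0.05,"dz":0,"rx":0,"ry":0,"rz":0},{"dx":0.02,"dy":0.05,"dz":0,"rx":0,"ry":0,"rz":0},{"dx":0.02,"dy":0.05,"dz":0,"rx":0,"ry":0,"rz":0},{"dx":0,"dy":0,"dz":0,"rx":0,"ry":0,"rz":0},{"dx":0,"dy":0,"dz":0,"rx":0,"ry":0,"rz":0},{"dx":0,"dy":0,"dz":0,"rx":0,"ry":0,"rz":0},{"dx":0,"dy":0,"dz":0,"rx":0,"ry":0,"rz":0},{"dx":0,"dy":0,"dz":0,"rx":0,"ry":0,"rz":0}]'

```text
t: 16.45
tcp_pos: [0.5095, -0.1155, 0.0618]
tool_rot: [0.984, -0.179, 0.001, 0.0]
force: [-0.1, -2.0, 6.2]
finger_gap: 0.131
gripper_force: 40.3
```

```bash
python3 -c "from h import *;fx()"
```

```text
t 16.45 tcp [ 0.5095 -0.1155  0.0618] yaw -20.61 F [-0.1 -2.   6.2] M [-0.356  0.063 -0.063] gap 0.131 g 40.3 q6 1.494
head x 0.0557 y 0.0008 F along -1.9 across -0.7
```

move_arm --targets '[{"dx":0.01,"dy":0.025,"dz":0,"rx":0,"ry":0,"rz":0},{"dx":0.01,"dy":0.025,"dz":0,"rx":0,"ry":0,"rz":0},{"dx":0.01,"dy":0.025,"dz":0,"rx":0,"ry":0,"rz":0},{"dx":0.01,"dy":0.025,"dz":0,"rx":0,"ry":0,"rz":0},{"dx":0,"dy":0,"dz":0,"rx":0,"ry":0,"rz":0},{"dx":0,"dy":0,"dz":0,"rx":0,"ry":0,"rz":0},{"dx":0,"dy":0,"dz":0,"rx":0,"ry":0,"rz":0},{"dx":0,"dy":0,"dz":0,"rx":0,"ry":0,"rz":0},{"dx":0,"dy":0,"dz":0,"rx":0,"ry":0,"rz":0},{"dx":0,"dy":0,"dz":0,"rx":0,"ry":0,"rz":0}]'

```text
t: 17.7
tcp_pos: [0.5103, -0.1133, 0.0618]
tool_rot: [0.984, -0.179, 0.001, 0.001]
force: [-0.6, -4.8, 5.4]
finger_gap: 0.131
gripper_force: 40.3
```

```bash
python3 -c "from h import *;fx()"
```

```text
t 17.7 tcp [ 0.5103 -0.1133  0.0618] yaw -20.59 F [-0.6 -4.8  5.4] M [-0.577  0.138 -0.078] gap 0.131 g 40.3 q6 1.5
head x 0.058 y 0.0009 F along -4.7 across -1.2
```

move_arm --targets '[{"dx":0.01,"dy":0.025,"dz":0,"rx":0,"ry":0,"rz":0},{"dx":0.01,"dy":0.025,"dz":0,"rx":0,"ry":0,"rz":0},{"dx":0,"dy":0,"dz":0,"rx":0,"ry":0,"rz":0},{"dx":0,"dy":0,"dz":0,"rx":0,"ry":0,"rz":0},{"dx":0,"dy":0,"dz":0,"rx":0,"ry":0,"rz":0},{"dx":0,"dy":0,"dz":0,"rx":0,"ry":0,"rz":0},{"dx":0,"dy":0,"dz":0,"rx":0,"ry":0,"rz":0},{"dx":0,"dy":0,"dz":0,"rx":0,"ry":0,"rz":0},{"dx":0,"dy":0,"dz":0,"rx":0,"ry":0,"rz":0},{"dx":0,"dy":0,"dz":0,"rx":0,"ry":0,"rz":0}]'

```text
t: 18.95
tcp_pos: [0.5107, -0.1126, 0.0618]
tool_rot: [0.984, -0.178, 0.001, 0.001]
force: [-1.6, -5.3, 5.3]
finger_gap: 0.13
gripper_force: 40.3
```

```bash
python3 -c "from h import *;fx()"
```

```text
t 18.95 tcp [ 0.5107 -0.1126  0.0618] yaw -20.56 F [-1.6 -5.3  5.3] M [-0.983  0.336 -0.052] gap 0.13 g 40.3 q6 1.502
head x 0.0588 y 0.0008 F along -5.5 across -0.5
```

move_arm --targets '[{"dx":0,"dy":0,"dz":0,"rx":0,"ry":0,"rz":0},{"dx":0,"dy":0,"dz":0,"rx":0,"ry":0,"rz":0},{"dx":0,"dy":0,"dz":0,"rx":0,"ry":0,"rz":0},{"dx":0,"dy":0,"dz":0,"rx":0,"ry":0,"rz":0},{"dx":0,"dy":0,"dz":0.4,"rx":0,"ry":0,"rz":0},{"dx":0,"dy":0,"dz":0.6,"rx":0,"ry":0,"rz":0},{"dx":0,"dy":0,"dz":0.7,"rx":0,"ry":0,"rz":0},{"dx":0,"dy":0,"dz":0.7,"rx":0,"ry":0,"rz":0},{"dx":0,"dy":0,"dz":0.6,"rx":0,"ry":0,"rz":0},{"dx":0,"dy":0,"dz":0.3,"rx":0,"ry":0,"rz":0}]' --claw 32

```text
t: 20.2
tcp_pos: [0.5109, -0.1112, 0.1453]
tool_rot: [0.984, -0.179, 0.001, 0.0]
force: [0.5, -0.7, -1.1]
finger_gap: 0.318
gripper_force: 0.0
```

move_arm --targets '[{"dx":0.21,"dy":0.54,"dz":0,"rx":0,"ry":0,"rz":0.29},{"dx":0.21,"dy":0.54,"dz":0,"rx":0,"ry":0,"rz":0.29},{"dx":0.21,"dy":0.54,"dz":0,"rx":0,"ry":0,"rz":0.29},{"dx":0.21,"dy":0.54,"dz":0,"rx":0,"ry":0,"rz":0.29},{"dx":0.21,"dy":0.54,"dz":0,"rx":0,"ry":0,"rz":0.29},{"dx":0.21,"dy":0.54,"dz":0,"rx":0,"ry":0,"rz":0.29},{"dx":0.22,"dy":0.54,"dz":0,"rx":0,"ry":0,"rz":0.29},{"dx":0.22,"dy":0.54,"dz":0,"rx":0,"ry":0,"rz":0.29},{"dx":0.22,"dy":0.54,"dz":0,"rx":0,"ry":0,"rz":0.29},{"dx":0.22,"dy":0.55,"dz":0,"rx":0,"ry":0,"rz":0.29}]' --claw 60

```text
t: 21.45
tcp_pos: [0.5637, 0.0247, 0.1437]
tool_rot: [0.835, 0.549, -0.0, -0.0]
force: [0.6, -0.5, -0.6]
finger_gap: 0.6
gripper_force: 0.0
```

Run:
```python
from h import *
st(); im=cams.snapshot("top"); im2=cams.snapshot("side")
a=cv2.resize(im[150:280,195:365],(510,390),interpolation=cv2.INTER_CUBIC); b=cv2.resize(im2[190:330,225:395],(290,390))
cv2.imwrite("pics/e.png",np.hstack([a,b])[:,:,::-1])
```

```text
t 21.45 tcp [0.5637 0.0247 0.1437] yaw 66.67 F [ 0.6 -0.5 -0.6] M [ 0.021 -0.003 -0.057] gap 0.6 g 0.0 q6 0.253
```

View pics/e.png

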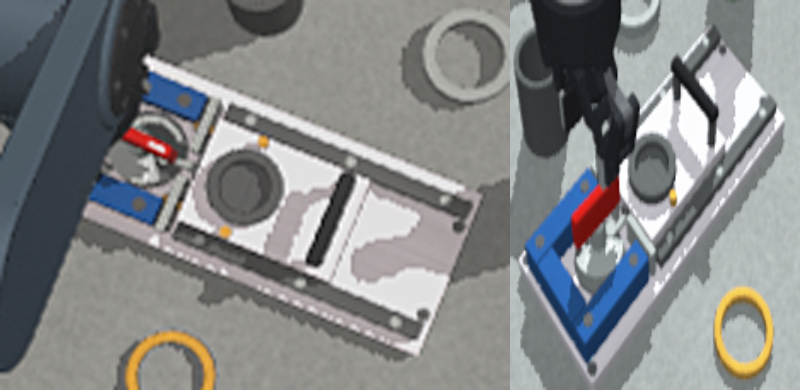

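The plate sits at the stop with the stud in the cam slot; the bar is at (330,220) and the wing is still open at (150,145). Gripping the wing again.

move_arm --targets '[{"dx":0.03,"dy":-0.05,"dz":-0.5,"rx":0,"ry":0,"rz":0},{"dx":0,"dy":0,"dz":-0.6,"rx":0,"ry":0,"rz":0},{"dx":0,"dy":0,"dz":-0.6,"rx":0,"ry":0,"rz":0},{"dx":0,"dy":0,"dz":-0.6,"rx":0,"ry":0,"rz":0},{"dx":0,"dy":0,"dz":-0.4,"rx":0,"ry":0,"rz":0},{"dx":0,"dy":0,"dz":-0.3,"rx":0,"ry":0,"rz":0},{"dx":0,"dy":0,"dz":0,"rx":0,"ry":0,"rz":0},{"dx":0,"dy":0,"dz":0,"rx":0,"ry":0,"rz":0},{"dx":0,"dy":0,"dz":0,"rx":0,"ry":0,"rz":0},{"dx":0,"dy":0,"dz":0,"rx":0,"ry":0,"rz":0}]'

```text
t: 22.8
tcp_pos: [0.5648, 0.023, 0.0692]
tool_rot: [0.837, 0.547, 0.0, 0.0]
force: [-0.3, -0.1, 0.3]
finger_gap: 0.602
gripper_force: 0.0
```

```bash
python3 -c "from h import *;st()"
```

```text
t 22.8 tcp [0.5648 0.023  0.0692] yaw 66.38 F [-0.3 -0.1  0.3] M [-0.057  0.016 -0.061] gap 0.602 g 0.0 q6 0.255
```

move_arm --targets '[{"dx":0,"dy":0,"dz":0,"rx":0,"ry":0,"rz":0},{"dx":0,"dy":0,"dz":0,"rx":0,"ry":0,"rz":0},{"dx":0,"dy":0,"dz":0,"rx":0,"ry":0,"rz":0},{"dx":0,"dy":0,"dz":0,"rx":0,"ry":0,"rz":0},{"dx":0,"dy":0,"dz":0,"rx":0,"ry":0,"rz":0},{"dx":0,"dy":0,"dz":0,"rx":0,"ry":0,"rz":0},{"dx":0,"dy":0,"dz":0,"rx":0,"ry":0,"rz":0},{"dx":0,"dy":0,"dz":0,"rx":0,"ry":0,"rz":0},{"dx":0,"dy":0,"dz":0,"rx":0,"ry":0,"rz":0},{"dx":0,"dy":0,"dz":0,"rx":0,"ry":0,"rz":0}]' --claw 0 --newtons 60

```text
t: 24.05
tcp_pos: [0.5644, 0.0231, 0.069]
tool_rot: [0.837, 0.547, -0.0, -0.0]
force: [-2.0, 0.7, 4.9]
finger_gap: 0.104
gripper_force: 59.9
```

```bash
python3 -c "from h import *;st()"
```

```text
t 24.05 tcp [0.5644 0.0231 0.069 ] yaw 66.37 F [-2.   0.7  4.9] M [ 0.086  0.245 -0.229] gap 0.104 g 59.9 q6 0.255
```

move_arm --targets '[{"dx":0,"dy":0,"dz":0,"rx":0,"ry":0,"rz":-0.15},{"dx":0,"dy":0,"dz":0,"rx":0,"ry":0,"rz":-0.15},{"dx":0,"dy":0,"dz":0,"rx":0,"ry":0,"rz":-0.15},{"dx":0,"dy":0,"dz":0,"rx":0,"ry":0,"rz":-0.15},{"dx":0,"dy":0,"dz":0,"rx":0,"ry":0,"rz":-0.15},{"dx":0,"dy":0,"dz":0,"rx":0,"ry":0,"rz":-0.15},{"dx":0,"dy":0,"dz":0,"rx":0,"ry":0,"rz":-0.15},{"dx":0,"dy":0,"dz":0,"rx":0,"ry":0,"rz":-0.15},{"dx":0,"dy":0,"dz":0,"rx":0,"ry":0,"rz":-0.15},{"dx":0,"dy":0,"dz":0,"rx":0,"ry":0,"rz":0}]'

```text
t: 25.3
tcp_pos: [0.5639, 0.0236, 0.069]
tool_rot: [0.975, 0.224, -0.001, -0.0]
force: [-3.0, 1.3, 5.3]
finger_gap: 0.105
gripper_force: 60.1
```

```bash
python3 -c "from h import *;st()"
```

```text
t 25.3 tcp [0.5639 0.0236 0.069 ] yaw 25.88 F [-3.   1.3  5.3] M [ 0.235  0.371 -0.241] gap 0.105 g 60.1 q6 0.962
```

move_arm --targets '[{"dx":0,"dy":0,"dz":0,"rx":0,"ry":0,"rz":-0.05},{"dx":0,"dy":0,"dz":0,"rx":0,"ry":0,"rz":-0.05},{"dx":0,"dy":0,"dz":0,"rx":0,"ry":0,"rz":-0.05},{"dx":0,"dy":0,"dz":0,"rx":0,"ry":0,"rz":-0.05},{"dx":0,"dy":0,"dz":0,"rx":0,"ry":0,"rz":-0.05},{"dx":0,"dy":0,"dz":0,"rx":0,"ry":0,"rz":-0.05},{"dx":0,"dy":0,"dz":0,"rx":0,"ry":0,"rz":-0.05},{"dx":0,"dy":0,"dz":0,"rx":0,"ry":0,"rz":-0.05},{"dx":0,"dy":0,"dz":0,"rx":0,"ry":0,"rz":-0.05},{"dx":0,"dy":0,"dz":0,"rx":0,"ry":0,"rz":-0.05}]'

```text
t: 26.55
tcp_pos: [0.5638, 0.0238, 0.069]
tool_rot: [0.995, 0.096, -0.001, -0.0]
force: [-2.8, 2.7, 5.9]
finger_gap: 0.104
gripper_force: 60.1
```

```bash
cat >> h.py <<'E'
def t6():
    s=st(); print("tau6",round(s["tau"][5],3),"qd6",round(s["qd"][5],3),"cam",round(np.radians(67.6-np.degrees(2*np.arctan2(s["tool_rot"][1],s["tool_rot"][0]))),3))
E
python3 -c "from h import *;t6()"
```

```text
t 26.55 tcp [0.5638 0.0238 0.069 ] yaw 10.97 F [-2.8  2.7  5.9] M [0.449 0.352 0.358] gap 0.104 g 60.1 q6 1.223
tau6 0.165 qd6 0.207 cam 0.988
```

move_arm --targets '[{"dx":0,"dy":0,"dz":0,"rx":0,"ry":0,"rz":-0.02},{"dx":0,"dy":0,"dz":0,"rx":0,"ry":0,"rz":-0.02},{"dx":0,"dy":0,"dz":0,"rx":0,"ry":0,"rz":-0.02},{"dx":0,"dy":0,"dz":0,"rx":0,"ry":0,"rz":-0.02},{"dx":0,"dy":0,"dz":0,"rx":0,"ry":0,"rz":-0.02},{"dx":0,"dy":0,"dz":0,"rx":0,"ry":0,"rz":-0.02},{"dx":0,"dy":0,"dz":0,"rx":0,"ry":0,"rz":-0.02},{"dx":0,"dy":0,"dz":0,"rx":0,"ry":0,"rz":-0.02},{"dx":0,"dy":0,"dz":0,"rx":0,"ry":0,"rz":-0.02},{"dx":0,"dy":0,"dz":0,"rx":0,"ry":0,"rz":-0.02}]'

```text
t: 27.8
tcp_pos: [0.5638, 0.0239, 0.069]
tool_rot: [0.999, 0.044, -0.001, -0.0]
force: [-2.9, 3.2, 6.0]
finger_gap: 0.106
gripper_force: 60.2
```

```bash
python3 -c "from h import *;t6()"
```

```text
t 27.8 tcp [0.5638 0.0239 0.069 ] yaw 5.0 F [-2.9  3.2  6. ] M [0.56  0.313 0.356] gap 0.106 g 60.2 q6 1.327
tau6 0.259 qd6 0.082 cam 1.093
```

move_arm --targets '[{"dx":0,"dy":0,"dz":0,"rx":0,"ry":0,"rz":-0.02},{"dx":0,"dy":0,"dz":0,"rx":0,"ry":0,"rz":-0.02},{"dx":0,"dy":0,"dz":0,"rx":0,"ry":0,"rz":-0.02},{"dx":0,"dy":0,"dz":0,"rx":0,"ry":0,"rz":-0.02},{"dx":0,"dy":0,"dz":0,"rx":0,"ry":0,"rz":-0.02},{"dx":0,"dy":0,"dz":0,"rx":0,"ry":0,"rz":-0.02},{"dx":0,"dy":0,"dz":0,"rx":0,"ry":0,"rz":-0.02},{"dx":0,"dy":0,"dz":0,"rx":0,"ry":0,"rz":-0.02},{"dx":0,"dy":0,"dz":0,"rx":0,"ry":0,"rz":-0.02},{"dx":0,"dy":0,"dz":0,"rx":0,"ry":0,"rz":-0.02}]'

```text
t: 29.05
tcp_pos: [0.5638, 0.024, 0.069]
tool_rot: [1.0, -0.009, -0.001, -0.0]
force: [-2.4, 3.6, 6.6]
finger_gap: 0.107
gripper_force: 60.1
```

```bash
python3 -c "from h import *;t6()"
```

```text
t 29.05 tcp [0.5638 0.024  0.069 ] yaw -1.0 F [-2.4  3.6  6.6] M [0.581 0.259 0.385] gap 0.107 g 60.1 q6 1.432
tau6 0.271 qd6 0.084 cam 1.197
```

move_arm --targets '[{"dx":0,"dy":0,"dz":0,"rx":0,"ry":0,"rz":-0.02},{"dx":0,"dy":0,"dz":0,"rx":0,"ry":0,"rz":-0.02},{"dx":0,"dy":0,"dz":0,"rx":0,"ry":0,"rz":-0.02},{"dx":0,"dy":0,"dz":0,"rx":0,"ry":0,"rz":-0.02},{"dx":0,"dy":0,"dz":0,"rx":0,"ry":0,"rz":-0.02},{"dx":0,"dy":0,"dz":0,"rx":0,"ry":0,"rz":-0.02},{"dx":0,"dy":0,"dz":0,"rx":0,"ry":0,"rz":-0.02},{"dx":0,"dy":0,"dz":0,"rx":0,"ry":0,"rz":-0.02},{"dx":0,"dy":0,"dz":0,"rx":0,"ry":0,"rz":-0.02},{"dx":0,"dy":0,"dz":0,"rx":0,"ry":0,"rz":-0.02}]'

```text
t: 30.3
tcp_pos: [0.5638, 0.0241, 0.069]
tool_rot: [0.998, -0.061, -0.001, -0.0]
force: [-3.4, 3.8, 5.7]
finger_gap: 0.105
gripper_force: 60.1
```

```bash
python3 -c "from h import *;t6()"
```

```text
t 30.3 tcp [0.5638 0.0241 0.069 ] yaw -7.0 F [-3.4  3.8  5.7] M [0.627 0.309 0.339] gap 0.105 g 60.1 q6 1.537
tau6 0.275 qd6 0.082 cam 1.302
```

move_arm --targets '[{"dx":0,"dy":0,"dz":0,"rx":0,"ry":0,"rz":-0.02},{"dx":0,"dy":0,"dz":0,"rx":0,"ry":0,"rz":-0.02},{"dx":0,"dy":0,"dz":0,"rx":0,"ry":0,"rz":-0.02},{"dx":0,"dy":0,"dz":0,"rx":0,"ry":0,"rz":-0.02},{"dx":0,"dy":0,"dz":0,"rx":0,"ry":0,"rz":-0.02},{"dx":0,"dy":0,"dz":0,"rx":0,"ry":0,"rz":-0.02},{"dx":0,"dy":0,"dz":0,"rx":0,"ry":0,"rz":-0.02},{"dx":0,"dy":0,"dz":0,"rx":0,"ry":0,"rz":-0.02},{"dx":0,"dy":0,"dz":0,"rx":0,"ry":0,"rz":-0.02},{"dx":0,"dy":0,"dz":0,"rx":0,"ry":0,"rz":-0.02}]'

```text
t: 31.55
tcp_pos: [0.5638, 0.0242, 0.069]
tool_rot: [0.994, -0.113, -0.001, -0.0]
force: [-2.9, 5.4, 5.9]
finger_gap: 0.105
gripper_force: 60.1
```

```bash
python3 -c "from h import *;t6()"
```

```text
t 31.55 tcp [0.5638 0.0242 0.069 ] yaw -13.0 F [-2.9  5.4  5.9] M [0.649 0.315 0.287] gap 0.105 g 60.1 q6 1.641
tau6 0.285 qd6 0.083 cam 1.407
```

move_arm --targets '[{"dx":0,"dy":0,"dz":0,"rx":0,"ry":0,"rz":-0.02},{"dx":0,"dy":0,"dz":0,"rx":0,"ry":0,"rz":-0.02},{"dx":0,"dy":0,"dz":0,"rx":0,"ry":0,"rz":-0.02},{"dx":0,"dy":0,"dz":0,"rx":0,"ry":0,"rz":-0.02},{"dx":0,"dy":0,"dz":0,"rx":0,"ry":0,"rz":-0.02},{"dx":0,"dy":0,"dz":0,"rx":0,"ry":0,"rz":-0.02},{"dx":0,"dy":0,"dz":0,"rx":0,"ry":0,"rz":-0.02},{"dx":0,"dy":0,"dz":0,"rx":0,"ry":0,"rz":-0.02},{"dx":0,"dy":0,"dz":0,"rx":0,"ry":0,"rz":-0.02},{"dx":0,"dy":0,"dz":0,"rx":0,"ry":0,"rz":-0.02}]'

```text
t: 32.8
tcp_pos: [0.5638, 0.0243, 0.069]
tool_rot: [0.986, -0.165, -0.001, -0.0]
force: [-3.2, 4.6, 6.1]
finger_gap: 0.103
gripper_force: 60.1
```

```bash
python3 -c "from h import *;t6()"
```

```text
t 32.8 tcp [0.5638 0.0243 0.069 ] yaw -19.0 F [-3.2  4.6  6.1] M [0.748 0.323 0.355] gap 0.103 g 60.1 q6 1.746
tau6 0.289 qd6 0.083 cam 1.512
```

move_arm --targets '[{"dx":0,"dy":0,"dz":0,"rx":0,"ry":0,"rz":-0.02},{"dx":0,"dy":0,"dz":0,"rx":0,"ry":0,"rz":-0.02},{"dx":0,"dy":0,"dz":0,"rx":0,"ry":0,"rz":-0.02},{"dx":0,"dy":0,"dz":0,"rx":0,"ry":0,"rz":-0.02},{"dx":0,"dy":0,"dz":0,"rx":0,"ry":0,"rz":-0.02},{"dx":0,"dy":0,"dz":0,"rx":0,"ry":0,"rz":-0.02},{"dx":0,"dy":0,"dz":0,"rx":0,"ry":0,"rz":-0.02},{"dx":0,"dy":0,"dz":0,"rx":0,"ry":0,"rz":-0.02},{"dx":0,"dy":0,"dz":0,"rx":0,"ry":0,"rz":-0.02},{"dx":0,"dy":0,"dz":0,"rx":0,"ry":0,"rz":-0.02}]'

```text
t: 34.05
tcp_pos: [0.5639, 0.0244, 0.069]
tool_rot: [0.976, -0.216, -0.001, -0.0]
force: [-2.5, 5.2, 5.1]
finger_gap: 0.106
gripper_force: 60.2
```

```bash
python3 -c "from h import *;t6()"
```

```text
t 34.05 tcp [0.5639 0.0244 0.069 ] yaw -25.0 F [-2.5  5.2  5.1] M [0.75  0.292 0.389] gap 0.106 g 60.2 q6 1.851
tau6 0.308 qd6 0.081 cam 1.616
```

move_arm --targets '[{"dx":0,"dy":0,"dz":0,"rx":0,"ry":0,"rz":-0.015},{"dx":0,"dy":0,"dz":0,"rx":0,"ry":0,"rz":-0.015},{"dx":0,"dy":0,"dz":0,"rx":0,"ry":0,"rz":-0.015},{"dx":0,"dy":0,"dz":0,"rx":0,"ry":0,"rz":-0.015},{"dx":0,"dy":0,"dz":0,"rx":0,"ry":0,"rz":-0.015},{"dx":0,"dy":0,"dz":0,"rx":0,"ry":0,"rz":-0.015},{"dx":0,"dy":0,"dz":0,"rx":0,"ry":0,"rz":-0.015},{"dx":0,"dy":0,"dz":0,"rx":0,"ry":0,"rz":-0.015},{"dx":0,"dy":0,"dz":0,"rx":0,"ry":0,"rz":-0.015},{"dx":0,"dy":0,"dz":0,"rx":0,"ry":0,"rz":-0.015}]'

```text
t: 35.3
tcp_pos: [0.5639, 0.0244, 0.069]
tool_rot: [0.967, -0.254, -0.001, -0.0]
force: [-2.3, 5.7, 7.4]
finger_gap: 0.104
gripper_force: 60.2
```

```bash
python3 -c "from h import *;t6()"
```

```text
t 35.3 tcp [0.5639 0.0244 0.069 ] yaw -29.46 F [-2.3  5.7  7.4] M [0.797 0.198 0.457] gap 0.104 g 60.2 q6 1.929
tau6 0.433 qd6 0.061 cam 1.694
```

It is going tight at about 1.69 rad. Small steps from here.

move_arm --targets '[{"dx":0,"dy":0,"dz":0,"rx":0,"ry":0,"rz":-0.005},{"dx":0,"dy":0,"dz":0,"rx":0,"ry":0,"rz":-0.005},{"dx":0,"dy":0,"dz":0,"rx":0,"ry":0,"rz":-0.005},{"dx":0,"dy":0,"dz":0,"rx":0,"ry":0,"rz":-0.005},{"dx":0,"dy":0,"dz":0,"rx":0,"ry":0,"rz":-0.005},{"dx":0,"dy":0,"dz":0,"rx":0,"ry":0,"rz":-0.005},{"dx":0,"dy":0,"dz":0,"rx":0,"ry":0,"rz":-0.005},{"dx":0,"dy":0,"dz":0,"rx":0,"ry":0,"rz":-0.005},{"dx":0,"dy":0,"dz":0,"rx":0,"ry":0,"rz":-0.005},{"dx":0,"dy":0,"dz":0,"rx":0,"ry":0,"rz":-0.005}]'

```text
t: 36.55
tcp_pos: [0.5639, 0.0244, 0.069]
tool_rot: [0.964, -0.267, -0.001, -0.0]
force: [-2.3, 5.2, 6.2]
finger_gap: 0.108
gripper_force: 60.2
```

```bash
python3 -c "from h import *;t6()"
```

```text
t 36.55 tcp [0.5639 0.0244 0.069 ] yaw -30.94 F [-2.3  5.2  6.2] M [0.822 0.253 0.513] gap 0.108 g 60.2 q6 1.955
tau6 0.491 qd6 0.021 cam 1.72
```

move_arm --targets '[{"dx":0,"dy":0,"dz":0,"rx":0,"ry":0,"rz":-0.004},{"dx":0,"dy":0,"dz":0,"rx":0,"ry":0,"rz":-0.004},{"dx":0,"dy":0,"dz":0,"rx":0,"ry":0,"rz":-0.004},{"dx":0,"dy":0,"dz":0,"rx":0,"ry":0,"rz":-0.004},{"dx":0,"dy":0,"dz":0,"rx":0,"ry":0,"rz":-0.004},{"dx":0,"dy":0,"dz":0,"rx":0,"ry":0,"rz":-0.004},{"dx":0,"dy":0,"dz":0,"rx":0,"ry":0,"rz":-0.004},{"dx":0,"dy":0,"dz":0,"rx":0,"ry":0,"rz":-0.004},{"dx":0,"dy":0,"dz":0,"rx":0,"ry":0,"rz":-0.004},{"dx":0,"dy":0,"dz":0,"rx":0,"ry":0,"rz":-0.004}]'

```text
t: 37.8
tcp_pos: [0.5639, 0.0244, 0.069]
tool_rot: [0.961, -0.277, -0.001, -0.0]
force: [-2.0, 4.7, 6.5]
finger_gap: 0.106
gripper_force: 60.3
```

```bash
python3 -c "from h import *;t6()"
```

```text
t 37.8 tcp [0.5639 0.0244 0.069 ] yaw -32.13 F [-2.   4.7  6.5] M [0.87  0.256 0.49 ] gap 0.106 g 60.3 q6 1.976
tau6 0.532 qd6 0.017 cam 1.741
```

It's snug at about +0.24 N·m over the drawing torque. Release and lift.

move_arm --targets '[{"dx":0,"dy":0,"dz":0,"rx":0,"ry":0,"rz":0},{"dx":0,"dy":0,"dz":0,"rx":0,"ry":0,"rz":0},{"dx":0,"dy":0,"dz":0,"rx":0,"ry":0,"rz":0},{"dx":0,"dy":0,"dz":0,"rx":0,"ry":0,"rz":0},{"dx":0,"dy":0,"dz":0.3,"rx":0,"ry":0,"rz":0},{"dx":0,"dy":0,"dz":0.7,"rx":0,"ry":0,"rz":0},{"dx":0,"dy":0,"dz":0.7,"rx":0,"ry":0,"rz":0},{"dx":0,"dy":0,"dz":0.7,"rx":0,"ry":0,"rz":0},{"dx":0,"dy":0,"dz":0.6,"rx":0,"ry":0,"rz":0},{"dx":0,"dy":0,"dz":0.4,"rx":0,"ry":0,"rz":0}]' --claw 60

```text
t: 39.05
tcp_pos: [0.565, 0.023, 0.1554]
tool_rot: [0.96, -0.278, 0.001, -0.0]
force: [1.2, -0.5, 0.1]
finger_gap: 0.601
gripper_force: 0.0
```

move_arm --targets '[{"dx":0,"dy":0.5,"dz":0.8,"rx":0,"ry":0,"rz":0},{"dx":0,"dy":0.9,"dz":0.8,"rx":0,"ry":0,"rz":0},{"dx":0,"dy":0.9,"dz":0.5,"rx":0,"ry":0,"rz":0},{"dx":0,"dy":0.9,"dz":0,"rx":0,"ry":0,"rz":0},{"dx":0,"dy":0.9,"dz":0,"rx":0,"ry":0,"rz":0},{"dx":0,"dy":0.9,"dz":0,"rx":0,"ry":0,"rz":0},{"dx":0,"dy":0.5,"dz":0,"rx":0,"ry":0,"rz":0},{"dx":0,"dy":0,"dz":0,"rx":0,"ry":0,"rz":0},{"dx":0,"dy":0,"dz":0,"rx":0,"ry":0,"rz":0},{"dx":0,"dy":0,"dz":0,"rx":0,"ry":0,"rz":0}]'

```text
t: 40.3
tcp_pos: [0.5647, 0.1597, 0.2063]
tool_rot: [0.96, -0.279, -0.0, 0.0]
force: [0.7, 0.3, -0.4]
finger_gap: 0.602
gripper_force: 0.0
```

Run:
```python
from h import *
st(); im=cams.snapshot("top")
cv2.imwrite("pics/f.png",cv2.resize(im[150:280,195:365],None,fx=4.5,fy=4.5,interpolation=cv2.INTER_CUBIC)[:,:,::-1])
c=blob(masks(im)["red"],(210,160,265,225)); r=cv2.minAreaRect(c);P=np.array([ray("top",p,.097) for p in cv2.boxPoints(r)]);print(P.round(4).tolist())
```

```text
t 40.3 tcp [0.5647 0.1597 0.2063] yaw -32.37 F [ 0.7  0.3 -0.4] M [ 0.026  0.012 -0.052] gap 0.602 g 0.0 q6 2.221
[[0.5417, 0.0422, 0.097], [0.5903, 0.0126, 0.097], [0.5826, 0.0004, 0.097], [0.534, 0.0301, 0.097]]
```

View pics/f.png

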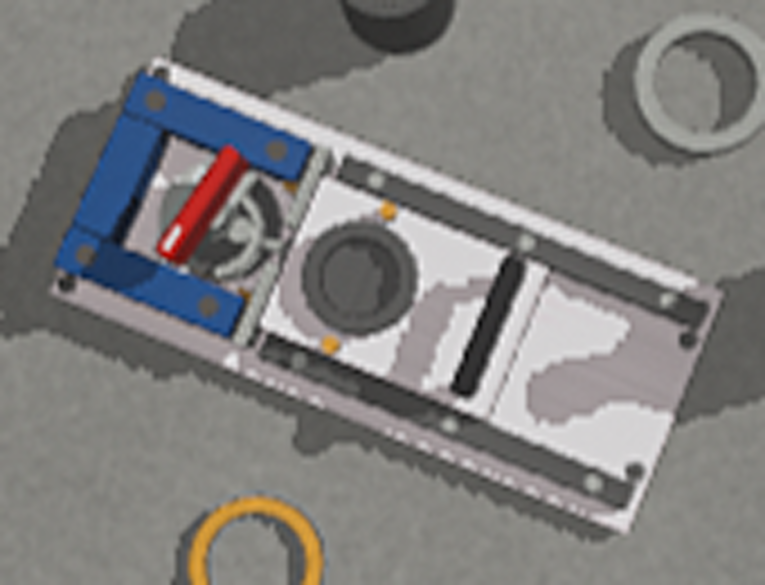

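The plate is flush and square against the stop, with its front edge running from (335,165) to (245,335). The head is held in the cam at (240,232), the wing stayed at about 1.74 rad ((232,150) to (168,258)), and the arm is clear.

```bash
python3 -c "from station import order;print(order.sign_off())"
```

```text
the job is handed in; nothing more can be done
None
```

I locked the nest plate against the steel stop with the cam snug at about 1.74 rad (about 0.24 N·m over the drawing torque), let go with the arm clear, and handed the job in at about 40 s; the hand-in gave no verdict.

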